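# Seat the vial rack on the touch mixer's drive pin and hold it down

## Robot

A 6-joint arm with a two-finger parallel gripper is mounted at the origin on the work surface. World frame = base frame: x ahead of the robot, y to its left, z up, the work surface at z = 0. Lengths are in m, angles in rad, forces in N, time in s.
With the tool pointing down it reaches from about 0.35 to 0.975 m from the base axis. Payload 17.4 kg.
Tool frame: the origin (TCP) lies midway between the tips of the shut fingers; the grasp point (between the pads) lies 19 mm behind it; z points along the fingers, y is the direction in which the jaws open and shut (so a half turn about z gives the same grasp; the last joint's range is limited). The gripper opens to 85 mm and grips with 20 to 120 N. Pads are 22 mm wide; open, the fingers measure 114 mm over their backs; the gripper's body (76 mm by 85 mm) begins 54 mm behind the grasp point. The pads swing forward as they close: fully open they stand 13 mm farther back than shut.
Start: joints at [1.087, 0.116, 1.442, -0, 1.584, -0.038], TCP at [0.291, 0.609, 0.231] pointing down, gripper open.
Joint ranges: [-2.83, 2.83], [-0.83, 2.19], [0.07, 2.5], [-1.14, 4.28], [0.01, 3], [-2.97, 2.97]. Speed limits (rad/s): [1.89, 1.89, 2.22, 3.14, 3.14, 3.14].

## Interface

Orientations are given as a unit quaternion [w, x, y, z].
In Python, from workcell import robot gives the robot as it stands.
- The arm moves only by the tool apply_moves, never from a script. Its argument "series" is a list of rows, each a list of 5 numbers: the shift along the tool's x, y, z in mm, then the turn about the tool's z in degrees, then the opening, from 0 (shut) to 1 (fully open). A call has 1 to 10 rows; each row shifts and turns the pose as measured when the row begins, along the tool's axes as they then stand; what a row does not reach is not made up. A row lasts 1/12 s, in which the tool goes at most 41.7 mm and 7.16 degrees, less where a joint would pass 70% of its speed; a pose out of reach is approached as far as the arm can. A call is refused whole if a number of a shift passes 41.7 or a number of a turn 7.16, either way. A call with a gripper value outside its range is refused whole. The fingers move at their own pace and stop on an object; "force" is the grip in N (left out, the last holds). Time passes only in rows, so rows that do not move let the fingers close. It gives the time, the measured TCP pose, the force and the opening at its end, in the units of the state.
- robot.observe(): the state, without advancing time (a new reading comes with each control period).
- robot.camera(name): name is "scene" or "top" or "wrist"; returns a dict with "img" (384x512x3 uint8, red, green, blue), "depth" (384x512 float32, m along the optical axis (not along the pixel's ray), 0 where there is no reading), "K" (3x3 intrinsics, pixels), "k1" (the pictures are not rectified: a ray, as slopes to the right and down, at radius r is drawn at 1 + k1 r^2 times it, then the intrinsics apply), "position" and "orientation" of the camera in the world. Camera axes: x right, y up, looking along -z (the intrinsics and any distortion apply to the point x, -y, -z); pixel columns grow to the right and rows downward; lengths in m; the calibration is good to about 2 mm. A picture is of the moment at which its call begins.
- robot.sign_off(): hands the job in, once; it reports no verdict.
The state is a dict: "time_s": time; "joint_positions": joint angles; "joint_vel": joint speeds; "joint_torque": joint torques, N m; "eef_pos": TCP position; "ee_rot": TCP orientation; "contact_force": force on the tool from outside, world axes, zero at the start; "moment": the same for the moment, N m; "opening": finger opening in m.
Only numpy, scipy, OpenCV 4.12 (cv2) and the standard library are available. Lean on these libraries where they do the work, as an engineer would, in place of code of your own. Each camera call takes 0.05 s, during which the arm holds its last target.

## Task

Pick up the vial rack by its grip tab and bring it over the touch mixer, long side along the mixer's slot; the drive pin has stopped somewhere along that slot, out of sight once the rack covers it, so slide the rack lightly along the slot until the socket underneath drops over the pin and the rack lies flat on the mixer's head. Then press the rack gently down so that the sprung head sinks well past half of its travel and the mixer runs; finish still gripping the rack and holding it down. Do not knock over or shift the other things on the bench.

Things in the scene. Friction and masses are not known exactly. Their poses are not given: they have to be found in the camera images.
- rack: grey plastic vial rack, loose, 0.2 to 0.4 kg: block 70 (x) x 120 (y) x 30 (z) mm, origin at the centre of its underside, z up. Hidden in the underside, at the origin, is a blind square socket 16 x 16 mm, 16 mm deep. Either way round (half turn) fits. Three capped vials fixed in each end at y = +-47 mm (x = -22, 0, 22; 17 mm across, tops at z = 54 mm)
- rack_tab (a point): point in the rack's grip tab, 60 mm straight above the rack's origin, axes as the rack's. The tab is 50 mm long along x, 14 mm thick along y, and stands from 30 to 76 mm above the rack's underside; 31 mm free between tab and vials on either side
- mixer: white touch mixer, fixed to the bench: housing 160 (x) x 200 (y) mm, top at z = 70 mm; origin at the centre of its underside. Its sprung head is an aluminium plate 90 (x) x 150 (y) x 10 mm, head top at z = 94 mm when up. A 12 mm steel drive pin with a tapered tip stands in the head's slot; it takes about 8 N to shift it along the slot
- slot_mid (a point): centre of the head's top face, middle of the black slot (46 mm long, along this y; z up); sinks with the head. The pin stands 12 mm above this face at x = 0, unknown y from -12 to +12 mm, and sinks with the head if pressed from above. The rack is seated when its underside lies on this face, pin in the socket; until then it rides on the pin's tip
- mixer_head (a joint): travel of the mixer's sprung head in m: 0 = up, 0.012 = fully down at its stop. About 3.5 N pushes it off its upper stop and every further mm takes 1 N (the rack's weight counts), so fully down takes about 15 N. It springs back up when let go
- bottle: amber glass jar with screw cap, 56 mm across, 100 mm tall; bystander, origin at the centre of its underside
- beaker: empty glass beaker, 60 mm across, 75 mm tall; bystander, origin at the centre of its underside
- spare_block: low block 50 x 110 x 25 mm with dark holes and one vial (51 mm tall there), no grip tab: not the rack; bystander, origin at the centre of its underside
- funnel: plastic funnel standing mouth down, 88 mm across, 78 mm tall; bystander, origin under its centre
- dropper0: plastic dropper lying flat, about 110 mm long, 12 mm high; bystander, origin near its middle
- dropper1: a second such dropper; bystander, origin near its middle
- flask: tall clear glass bottle, 70 mm across, 150 mm tall; bystander, origin at the centre of its underside
Things that resemble listed ones, but are neither listed nor needed, are in the scene too. Leave any green look-alike of the rack alone.

How it is judged:
By the outcome, as a careful person would: the job done as asked, in the order asked, and still so for the second after the job is handed in, while the arm keeps its last pose, push and grip.
It also fails if it takes over 51 s, if anything falls off the work surface, if the arm or the gripper's body presses on something with over 40 N, if the wrist force passes 120 N, or if a joint passes its speed limit or range.

## Working session

There is one attempt and no reset: what is moved stays moved. The work goes in short steps, Python scripts to look and compute and a tool call to move; the robot and the scene stay as the last step left them, time stands still between calls to the robot, and variables do not carry over. Pictures are saved under pics/ and viewed, and the job is handed in when it is done.

Besides the shell and the picture viewer there is one more tool, called after "Call:" as a command line: name --pt "numbers of a row" for each row, then --argument value for the rest. apply_moves: Moves the arm, as the interface text tells. Its arguments: {"type":"object","properties":{"series":{"type":"array"},"force":{"type":"number"}},"required":["series"]}

```bash
ls; mkdir -p pics
cat > h.py <<'E'
import numpy as np, cv2
from scipy.spatial.transform import Rotation as R
from workcell import robot
def Rq(q): return R.from_quat([q[1],q[2],q[3],q[0]]).as_matrix()
def grab(n,tag):
    c=robot.camera(n); np.savez('pics/'+tag+'.npz',**{k:np.array(v) for k,v in c.items()})
    cv2.imwrite('pics/'+tag+'.png',c['img'][:,:,::-1]); return c
def load(tag): return dict(np.load('pics/'+tag+'.npz'))
def ray(c,u,v):
    k1=float(c['k1']); d=np.array([k1,0,0,0,0],float)
    p=cv2.undistortPoints(np.array([[[u,v]]],float),c['K'],d)[0,0]
    return Rq(c['orientation'])@np.array([p[0],-p[1],-1])
def at_z(c,u,v,z):
    r=ray(c,u,v); o=np.array(c['position']); return o+r*(z-o[2])/r[2]
def dep(c,u,v):
    return np.array(c['position'])+ray(c,u,v)*c['depth'][int(round(v)),int(round(u))]
def cloud(c):
    H,W=c['depth'].shape; uu,vv=np.meshgrid(np.arange(W),np.arange(H))
    p=cv2.undistortPoints(np.stack([uu,vv],-1).reshape(-1,1,2).astype(float),c['K'],np.array([float(c['k1']),0,0,0,0]))[:,0]
    r=np.c_[p[:,0],-p[:,1],-np.ones(len(p))]@Rq(c['orientation']).T
    return (np.array(c['position'])+r*c['depth'].reshape(-1,1)).reshape(H,W,3)
def proj(c,P):
    q=Rq(c['orientation']).T@(np.array(P)-c['position']); x,y=q[0]/-q[2],-q[1]/-q[2]
    s=1+float(c['k1'])*(x*x+y*y); K=c['K']; return K[0,0]*x*s+K[0,2],K[1,1]*y*s+K[1,2]
E
python3 - <<'E'
from h import *
for n in ['top','scene','wrist']:
    c=grab(n,n+'0'); print(n,c['position'],c['orientation'],c['k1'],c['K'].tolist() if hasattr(c['K'],'tolist') else c['K'])
    cv2.imwrite('pics/'+n+'0b.png',cv2.resize(c['img'][:,:,::-1],(800,600),interpolation=cv2.INTER_CUBIC))
print(robot.observe())
E
```

```text
pics
top [ 0.50077487 -0.09602357  1.18326236] [-0.70514749 -0.01771125  0.01443642  0.7086924 ] 0.011367389573587268 [[438.6961062787133, 0.0, 254.21305126505743], [0.0, 438.6961062787133, 187.47360182959235], [0.0, 0.0, 1.0]]
scene [0.98598364 0.43361964 1.10516519] [0.30963813 0.09927916 0.2722431  0.9056222 ] -0.017166377643098144 [[471.5318408378006, 0.0, 256.18915212222316], [0.0, 471.5318408378006, 201.58278409592617], [0.0, 0.0, 1.0]]
wrist [0.22054101 0.64227491 0.37274936] [ 0.83595159 -0.13025501 -0.08168821  0.52682598] 0.019156910865190006 [[335.4508348701495, 0.0, 258.6835916382842], [0.0, 335.4508348701495, 189.4545532848685], [0.0, 0.0, 1.0]]
{'time_s': 0.15, 'joint_positions': array([ 1.08718939e+00,  1.16415371e-01,  1.44210156e+00, -2.64178687e-05,
        1.58400082e+00, -3.77830779e-02]), 'joint_vel': array([-0.00112738,  0.00030941, -0.00137837, -0.00028634, -0.00085273,
       -0.00044249]), 'joint_torque': array([ 1.68193255e-03, -7.32508993e+01, -6.32848978e+01, -9.77536592e-05,
        5.01552437e-03, -5.32719434e-05]), 'eef_pos': array([0.29100124, 0.6088979 , 0.23071144]), 'ee_rot': array([-1.06462124e-04,  2.21070577e-01,  9.75257702e-01, -4.50326996e-04]), 'contact_force': array([ 0.57230765, -0.64581724,  0.93777656]), 'moment': array([-0.03640004,  0.00037909, -0.02532952]), 'opening': 0.08559092664200516}
```

View pics/top0b.png

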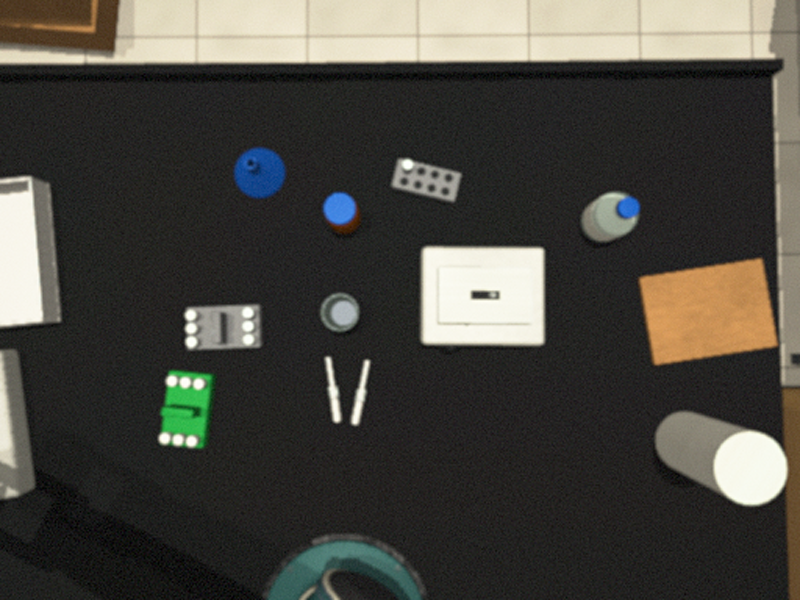

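View pics/scene0b.png

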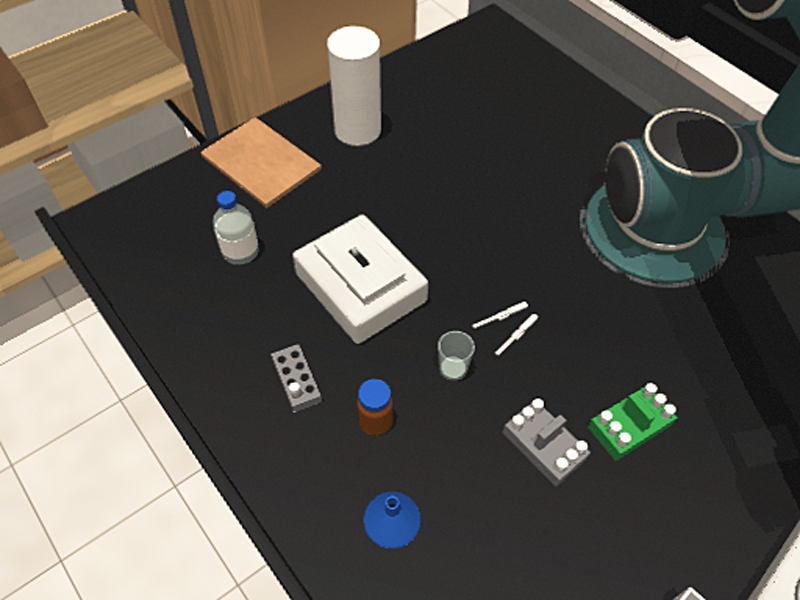

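Run:
```python
from h import *
c=load('top0'); im=cv2.imread('pics/top0.png')
a=cv2.resize(im[185:232,110:175],None,fx=8,fy=8,interpolation=cv2.INTER_CUBIC)
b=cv2.resize(im[175:205,290:330],None,fx=16,fy=16,interpolation=cv2.INTER_CUBIC)
cv2.imwrite('pics/ca.png',a);cv2.imwrite('pics/cb.png',b)
s=load('scene0'); im=cv2.imread('pics/scene0.png')
cv2.imwrite('pics/cc.png',cv2.resize(im[130:220,180:280],None,fx=7,fy=6.6,interpolation=cv2.INTER_CUBIC))
P=cloud(c)
# mixer head top
m=(P[...,2]>.085)&(P[...,2]<.1)&(P[...,1]<0.1)&(P[...,1]>-.5)&(P[...,0]<.8)&(P[...,0]>.3)
def rect(m,n):
    xy=P[m][:,:2].astype(np.float32); print(n,m.sum(),P[m].mean(0),cv2.minAreaRect(xy*1000))
vv,uu=np.mgrid[:384,:512]
reg=(uu>260)&(uu<355)&(vv>150)&(vv<230)
rect(reg&(P[...,2]>.085)&(P[...,2]<.11),'head'); rect(reg&(P[...,2]>.06)&(P[...,2]<.08),'house')
reg=(uu>112)&(uu<172)&(vv>188)&(vv<228)
rect(reg&(P[...,2]>.024)&(P[...,2]<.036),'rack30')
rect(reg&(P[...,2]>.065),'tab'); rect(reg&(P[...,2]>.045)&(P[...,2]<.062),'vials'); rect(reg&(P[...,2]>.02),'rackall')
print(np.histogram(P[reg][:,2],bins=np.arange(-.01,.09,.005)))
```

```text
head 2171 [ 0.54697354 -0.23003422  0.09429754] ((547.2940063476562, -229.97781372070312), (149.67642211914062, 87.38563537597656), 89.6741943359375)
house 2732 [ 0.54558943 -0.22671481  0.06956226] ((547.5477294921875, -230.761962890625), (199.75840759277344, 158.88343811035156), 89.75086975097656)
rack30 807 [0.49836143 0.19843803 0.03034185] ((498.2014465332031, 201.85113525390625), (69.91451263427734, 121.11380004882812), 1.9557194709777832)
tab 135 [0.49805032 0.17217383 0.18212331] ((496.51800537109375, 56.28112030029297), (304.57470703125, 48.0079460144043), 89.78167724609375)
vials 257 [0.49828893 0.20103137 0.05348556] ((498.2434997558594, 202.0828399658203), (59.2557487487793, 110.98967742919922), 1.298051357269287)
rackall 1250 [0.49830151 0.19583668 0.05191799] ((502.2494812011719, 83.30418395996094), (69.91451263427734, 358.345947265625), 1.9557194709777832)
(array([ 10, 432, 557,  31,  11,  10,  16, 345, 440,  35,  14,  33, 135,
        86,  11,   7,  39,  73,   3]), array([-0.01 , -0.005,  0.   ,  0.005,  0.01 ,  0.015,  0.02 ,  0.025,
        0.03 ,  0.035,  0.04 ,  0.045,  0.05 ,  0.055,  0.06 ,  0.065,
        0.07 ,  0.075,  0.08 ,  0.085]))
```

View pics/ca.png

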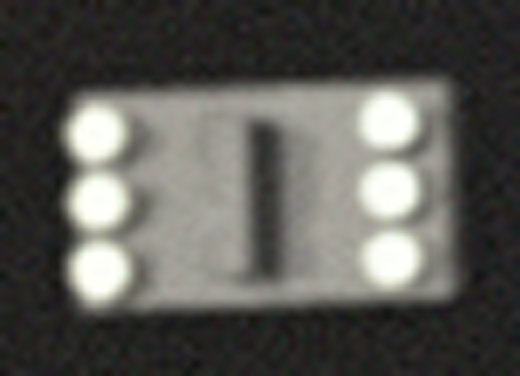

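View pics/cb.png

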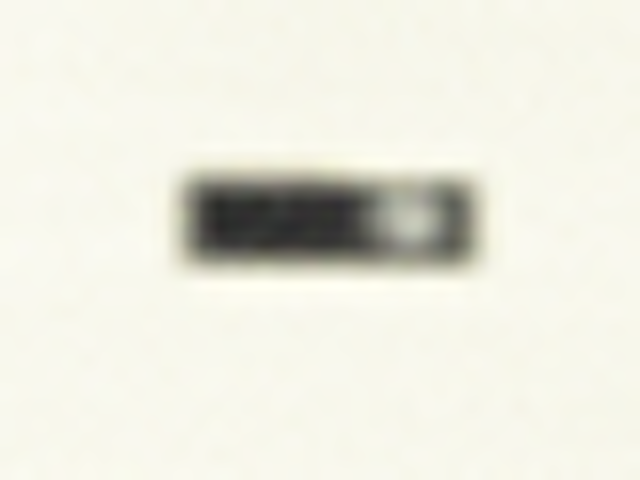

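View pics/cc.png

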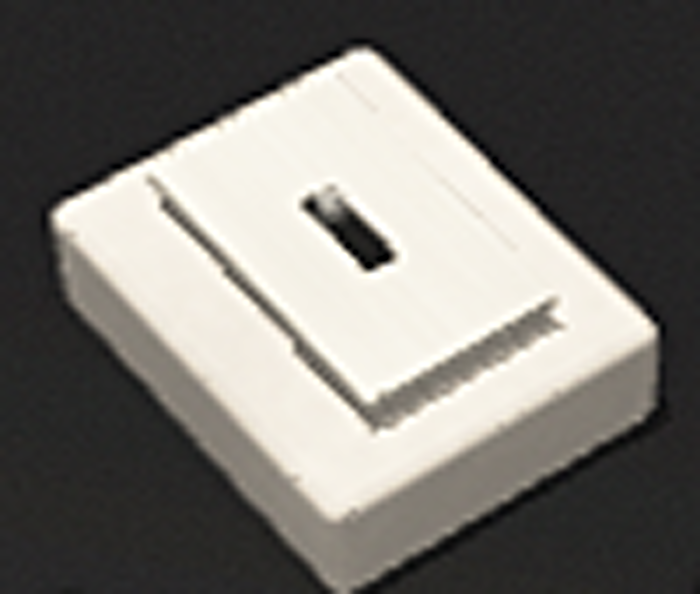

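Run:
```python
from h import *
c=load('top0'); s=load('scene0')
f=lambda u,v:(u,v)
def cr(x,y,k,u0,v0): return (x+.5)/k-.5+u0,(y+.5)/k-.5+v0
print('pin',at_z(c,*cr(408,220,16,290,175),.106), 'slot ends',at_z(c,*cr(188,220,16,290,175),.094),at_z(c,*cr(472,220,16,290,175),.094))
print('tab',[at_z(c,*cr(x,y,8,110,185),.076) for x,y in((258,120),(268,278),(250,200),(282,200))])
print('vials',[at_z(c,*cr(x,y,8,110,185),.054)[:2] for x,y in((98,133),(100,202),(100,271),(390,122),(390,190),(390,258))])
# scene
print('sc slot',[at_z(s,180+x/7-.43,130+y/6.6-.42,.094) for x,y in((315,197),(380,262))])
print('sc pin',at_z(s,180+330/7-.43,130+203/6.6-.42,.1))
P=cloud(s);vv,uu=np.mgrid[:384,:512]
def rect(m,n):
    xy=P[m][:,:2].astype(np.float32); print(n,m.sum(),P[m].mean(0),cv2.minAreaRect(xy*1000))
reg=(uu>180)&(uu<280)&(vv>135)&(vv<220)
rect(reg&(P[...,2]>.089)&(P[...,2]<.1),'head')
reg=(uu>318)&(uu<380)&(vv>250)&(vv<312)
rect(reg&(P[...,2]>.07)&(P[...,2]<.085),'tab');rect(reg&(P[...,2]>.048)&(P[...,2]<.06),'vials');rect(reg&(P[...,2]>.025)&(P[...,2]<.035),'r30')
for u,v,z in ((330,262,0),):pass
o=robot.observe(); T=Rq(o['ee_rot']); print(T)
```

```text
pin [ 0.54705139 -0.24050126  0.106     ] slot ends [ 0.54774116 -0.2079948   0.094     ] [ 0.5475162  -0.25203155  0.094     ]
tab [array([0.52206973, 0.19290112, 0.076     ]), array([0.47230638, 0.18940295, 0.076     ]), array([0.49686807, 0.1952467 , 0.076     ]), array([0.4968159 , 0.18516141, 0.076     ])]
vials [array([0.51857646, 0.25007529]), array([0.49639908, 0.24923111]), array([0.47426607, 0.24902746]), array([0.52163093, 0.15616034]), array([0.49976992, 0.15604624]), array([0.47794871, 0.15593026])]
sc slot [array([ 0.54594651, -0.25305237,  0.094     ]), array([ 0.54594905, -0.21026039,  0.094     ])]
sc pin [ 0.54578454 -0.2428752   0.1       ]
head 1447 [ 0.54725728 -0.22624003  0.09428578] ((545.6764526367188, -230.844970703125), (154.843505859375, 91.57637023925781), 89.63298034667969)
tab 122 [0.49718654 0.20320272 0.07624784] ((496.22625732421875, 202.37998962402344), (51.9288330078125, 14.283400535583496), 1.7458871603012085)
vials 269 [0.4982865  0.20346411 0.05401898] ((496.33782958984375, 202.60556030273438), (60.454139709472656, 109.43905639648438), 2.4711995124816895)
r30 842 [0.50072432 0.20600548 0.03034964] ((474.35052490234375, 201.4482879638672), (116.96623992919922, 121.87641143798828), 2.3173062801361084)
[[-9.02255578e-01  4.31201470e-01 -4.06764110e-04]
 [ 4.31201661e-01  9.02255195e-01 -8.31298457e-04]
 [ 8.54791531e-06 -9.25441029e-04 -9.99999572e-01]]
```

```bash
cat >> h.py <<'E'
def state():
    o=robot.observe(); T=Rq(o['ee_rot']); yaw=np.degrees(np.arctan2(-T[0,1],T[1,1]))
    print('t %.2f pos %s yaw_y %.2f tilt %s F %s M %s open %.1f'%(o['time_s'],np.round(o['eef_pos']*1000,1),yaw,np.round(T[:2,2]*57.3,2),np.round(o['contact_force'],1),np.round(o['moment'],2),o['opening']*1000))
    return o,T,yaw
def plan(target_mm,yaw_t,step=35.,n=None):
    """rows (tool shift mm, turn) interpolating to target"""
    o,T,yaw=state(); p=o['eef_pos']*1000; d=np.array(target_mm)-p; dy=yaw_t-yaw
    n=n or int(max(np.ceil(np.linalg.norm(d)/step),np.ceil(abs(dy)/7),1))
    th=yaw
    for i in range(n):
        a=np.radians(th); x=np.array([-np.cos(a),-np.sin(a),0]);y=np.array([-np.sin(a),np.cos(a),0]);z=np.array([0,0,-1.])
        s=d/n; print([round(float(s@x),1),round(float(s@y),1),round(float(s@z),1),round(-dy/n,2)])
        th+=dy/n
E
python3 -c "
from h import *
plan([497,202,200],2,38)"
```

```text
t 0.15 pos [291.  608.9 230.7] yaw_y -25.54 tilt [-0.02 -0.05] F [ 0.6 -0.6  0.9] M [-0.04  0.   -0.03] open 85.6
[-27.8, -21.4, 2.4, np.float64(-2.12)]
[-27.0, -22.4, 2.4, np.float64(-2.12)]
[-26.1, -23.4, 2.4, np.float64(-2.12)]
[-25.3, -24.4, 2.4, np.float64(-2.12)]
[-24.3, -25.3, 2.4, np.float64(-2.12)]
[-23.4, -26.2, 2.4, np.float64(-2.12)]
[-22.4, -27.0, 2.4, np.float64(-2.12)]
[-21.4, -27.8, 2.4, np.float64(-2.12)]
[-20.3, -28.6, 2.4, np.float64(-2.12)]
[-19.3, -29.3, 2.4, np.float64(-2.12)]
[-18.2, -30.0, 2.4, np.float64(-2.12)]
[-17.1, -30.7, 2.4, np.float64(-2.12)]
[-15.9, -31.3, 2.4, np.float64(-2.12)]
```

Call:
apply_moves --pt "-28 -21 2 -2 0.38" --pt "-27 -22 2 -2 0.38" --pt "-26 -23 2 -2 0.38" --pt "-25 -24 2 -2 0.38" --pt "-24 -25 2 -2 0.38" --pt "-23 -26 2 -2 0.38" --pt "-22 -27 2 -2 0.38" --pt "-21 -28 2 -2 0.38" --pt "-20 -29 2 -2 0.38" --pt "-19 -29 2 -2 0.38"

```text
time_s: 0.98
eef_pos: [0.4484, 0.2885, 0.2064]
ee_rot: [-0.002, 0.036, 0.999, -0.002]
contact_force: [-0.2, 1.1, -0.2]
opening: 0.0327
```

```bash
python3 -c "
from h import *
plan([497,202,200],2,30)"
```

```text
t 0.98 pos [448.4 288.5 206.4] yaw_y -4.16 tilt [-0.21 -0.19] F [-0.2  1.1 -0.2] M [ 0.04 -0.05 -0.01] open 32.7
[-13.7, -20.7, 1.6, np.float64(-1.54)]
[-13.1, -21.0, 1.6, np.float64(-1.54)]
[-12.6, -21.4, 1.6, np.float64(-1.54)]
[-12.0, -21.7, 1.6, np.float64(-1.54)]
```

Call:
apply_moves --pt "-14 -21 1.6 -1.5 0.38" --pt "-13 -21 1.6 -1.5 0.38" --pt "-12.5 -21 1.6 -1.5 0.38" --pt "-12 -21 1.6 -1.5 0.38" --pt "0 0 0 0 0.38" --pt "0 0 0 0 0.38"

```text
time_s: 1.48
eef_pos: [0.5004, 0.1919, 0.1987]
ee_rot: [-0.002, -0.017, 1.0, -0.002]
contact_force: [0.2, -0.2, -0.9]
opening: 0.0325
```

```bash
python3 -c "
from h import *
plan([497,202,120],2,30)
c=grab('wrist','w1');cv2.imwrite('pics/w1b.png',cv2.resize(c['img'][:,:,::-1],(800,600),interpolation=cv2.INTER_CUBIC))
P=cloud(c)
for n,lo,hi in(('tab',.07,.083),('vial',.049,.06),('r30',.026,.035)):
    m=(P[...,2]>lo)&(P[...,2]<hi)&(abs(P[...,0]-.497)<.06)&(abs(P[...,1]-.202)<.075); print(n,m.sum(),P[m].mean(0),cv2.minAreaRect((P[m][:,:2]*1000).astype(np.float32)))
"
```

```text
t 1.48 pos [500.4 191.9 198.7] yaw_y 1.92 tilt [-0.25 -0.27] F [ 0.2 -0.2 -0.9] M [-0.01  0.01 -0.02] open 32.5
[1.0, 3.4, 26.2, np.float64(-0.03)]
[1.0, 3.4, 26.2, np.float64(-0.03)]
[1.0, 3.4, 26.2, np.float64(-0.03)]
tab 1007 [0.49562145 0.20050062 0.07526556] ((496.6846008300781, 200.69822692871094), (49.5505256652832, 13.995665550231934), 2.039307117462158)
vial 1748 [0.49535587 0.20112607 0.05334418] ((496.8498229980469, 200.7430877685547), (60.607295989990234, 110.03426361083984), 1.9567002058029175)
r30 6112 [0.49327304 0.20005543 0.02963661] ((496.9718933105469, 200.6953125), (70.09496307373047, 120.10096740722656), 1.9128952026367188)
```

View pics/w1b.png

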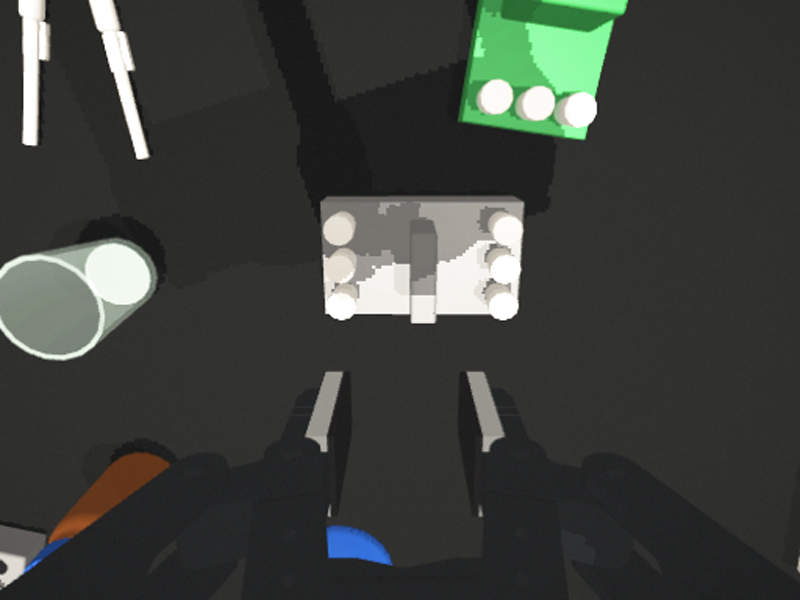

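Call:
apply_moves --pt "1.2 3.2 26 0 0.38" --pt "1.2 3.2 26 0 0.38" --pt "1.0 3.0 20 0 0.38" --pt "0 0 5 0 0.38" --pt "0 0 0 0 0.38"

```text
time_s: 1.95
eef_pos: [0.4951, 0.2049, 0.1207]
ee_rot: [-0.001, -0.018, 1.0, -0.002]
contact_force: [-0.3, -0.3, -0.5]
opening: 0.0326
```

```bash
python3 -c "
from h import *
plan([497,201.2,41],2,20)"
```

```text
t 1.95 pos [495.1 204.9 120.7] yaw_y 2.02 tilt [-0.09 -0.19] F [-0.3 -0.3 -0.5] M [-0.03 -0.02  0.09] open 32.6
[-0.5, -0.9, 19.9, np.float64(0.01)]
[-0.5, -0.9, 19.9, np.float64(0.01)]
[-0.5, -0.9, 19.9, np.float64(0.01)]
[-0.5, -0.9, 19.9, np.float64(0.01)]
```

Call:
apply_moves --pt "-1.5 -3 12 0 0.38" --pt "-0.5 -1 12 0 0.38" --pt "0 0 8 0 0.38" --pt "0 0 0 0 0.38" --pt "0 0 0 0 0.38"

```text
time_s: 2.37
eef_pos: [0.4981, 0.2017, 0.0886]
ee_rot: [0.001, -0.018, 1.0, -0.001]
contact_force: [-0.8, -0.1, 0.2]
opening: 0.0328
```

```bash
python3 -c "
from h import *
plan([497,201.2,41],2,12)"
```

```text
t 2.37 pos [498.1 201.7  88.6] yaw_y 2.09 tilt [ 0.08 -0.13] F [-0.8 -0.1  0.2] M [ 0.04  0.01 -0.02] open 32.8
[0.3, -0.1, 11.9, np.float64(0.02)]
[0.3, -0.1, 11.9, np.float64(0.02)]
[0.3, -0.1, 11.9, np.float64(0.02)]
[0.3, -0.1, 11.9, np.float64(0.02)]
```

Call:
apply_moves --pt "1 -0.5 12 0 0.38" --pt "0 0 12 0 0.38" --pt "0 0 12 0 0.38" --pt "0 0 8 0 0.38" --pt "0 0 2 0 0.38" --pt "0 0 0 0 0.38"

```text
time_s: 2.87
eef_pos: [0.4973, 0.2008, 0.0381]
ee_rot: [0.001, -0.018, 1.0, -0.001]
contact_force: [1.0, 0.6, 0.2]
opening: 0.0325
```

```bash
python3 -c "
from h import *
plan([497,201.2,41],2,12)"
```

```text
t 2.87 pos [497.3 200.8  38.1] yaw_y 2.06 tilt [ 0.11 -0.12] F [1.  0.6 0.2] M [-0.02  0.03  0.03] open 32.5
[0.3, 0.4, -2.9, np.float64(0.06)]
```

Call:
apply_moves --pt "0 0 -2.5 0 0" --pt "0 0 0 0 0" --pt "0 0 0 0 0" --pt "0 0 0 0 0" --pt "0 0 0 0 0" --force 60

```text
time_s: 3.28
eef_pos: [0.4975, 0.201, 0.0417]
ee_rot: [0.001, -0.018, 1.0, -0.001]
contact_force: [-0.2, 0.6, -3.6]
opening: 0.0133
```

```bash
python3 -c "
from h import *
state()"
```

```text
t 3.28 pos [497.5 201.   41.7] yaw_y 2.06 tilt [ 0.13 -0.1 ] F [-0.2  0.6 -3.6] M [ 0.07 -0.02 -0.01] open 13.3
```

Call:
apply_moves --pt "0 0 -8 0 0" --pt "0 0 -20 0 0" --pt "0 0 -30 0 0" --pt "0 0 -30 0 0" --pt "0 0 -30 0 0" --pt "0 0 -20 0 0" --pt "0 0 0 0 0" --pt "0 0 0 0 0" --pt "0 0 0 0 0"

```text
time_s: 4.03
eef_pos: [0.4956, 0.2007, 0.1878]
ee_rot: [0.0, -0.018, 1.0, -0.001]
contact_force: [0.3, 0.5, -3.2]
opening: 0.0133
```

```bash
python3 -c "
from h import *
c=grab('wrist','w2');cv2.imwrite('pics/w2b.png',cv2.resize(c['img'][:,:,::-1],(640,480)))
state()
c=grab('scene','s2');cv2.imwrite('pics/s2b.png',cv2.resize(c['img'][:,:,::-1],(640,480)))
plan([547,-205,210],-.3,38)"
```

```text
t 4.08 pos [495.4 200.6 187.1] yaw_y 2.06 tilt [-0.01 -0.16] F [-0.9 -0.2 -2.8] M [0.01 0.01 0.05] open 13.1
t 4.13 pos [495.2 200.6 186.7] yaw_y 2.06 tilt [-0.06 -0.18] F [ 0.4  0.6 -3.3] M [-0.    0.05  0.  ] open 13.3
[-3.4, -37.0, -2.1, np.float64(0.21)]
[-3.5, -37.0, -2.1, np.float64(0.21)]
[-3.7, -37.0, -2.1, np.float64(0.21)]
[-3.8, -37.0, -2.1, np.float64(0.21)]
[-3.9, -37.0, -2.1, np.float64(0.21)]
[-4.1, -36.9, -2.1, np.float64(0.21)]
[-4.2, -36.9, -2.1, np.float64(0.21)]
[-4.3, -36.9, -2.1, np.float64(0.21)]
[-4.5, -36.9, -2.1, np.float64(0.21)]
[-4.6, -36.9, -2.1, np.float64(0.21)]
[-4.8, -36.9, -2.1, np.float64(0.21)]
```

View pics/w2b.png

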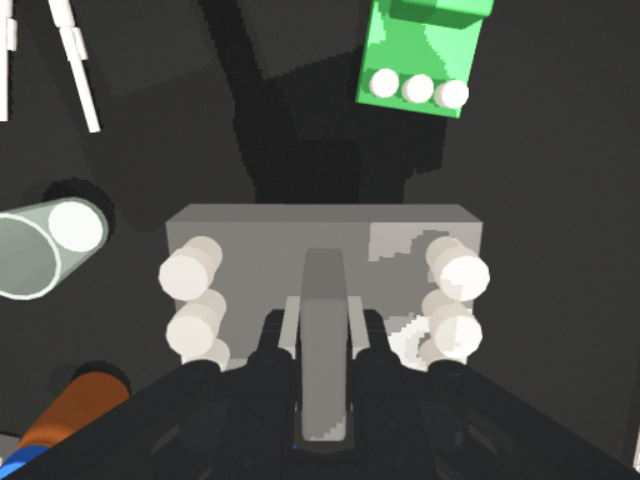

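View pics/s2b.png

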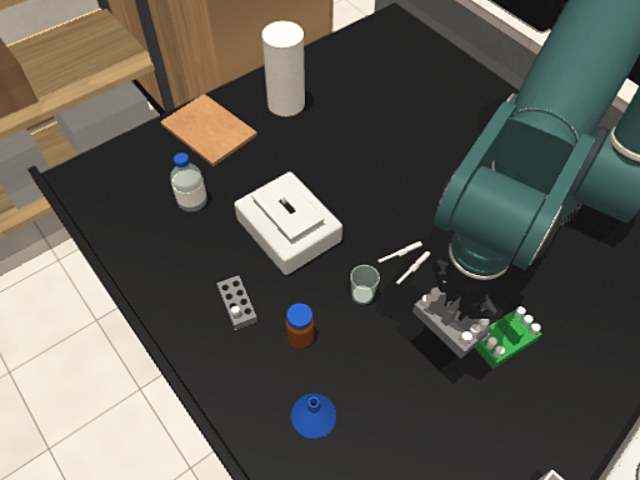

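```bash
cat >> h.py <<'E'
def rackpose(c,under,x,y):
    P=cloud(c)
    for n,lo,hi,s in(('tab',under+.072,under+.080,1),('vial',under+.05,under+.058,1),('r30',under+.026,under+.034,1)):
        m=(P[...,2]>lo)&(P[...,2]<hi)&(abs(P[...,0]-x)<.065)&(abs(P[...,1]-y)<.08)
        if m.sum()>20: print(n,m.sum(),np.round(np.median(P[m],0)*1000,1),cv2.minAreaRect((P[m][:,:2]*1000).astype(np.float32)))
E
python3 -c "
from h import *
rackpose(load('w2'),.146,.4955,.2005); rackpose(load('s2'),.146,.4955,.2005)"
```

```text
tab 5196 [490.1 200.4 222.5] ((493.9563293457031, 202.94186401367188), (50.29372787475586, 37.082435607910156), 25.58522605895996)
vial 5678 [482.4 200.6 200.4] ((484.3525085449219, 200.40066528320312), (39.860565185546875, 110.69580078125), 1.9593712091445923)
r30 15045 [477.8 199.8 176.6] ((492.8167419433594, 200.37303161621094), (65.88015747070312, 120.83395385742188), 2.0516984462738037)
tab 106 [504.3 200.5 222.5] ((503.3103332519531, 199.99644470214844), (35.58567428588867, 28.170753479003906), 57.03628921508789)
vial 267 [501.9 241.8 200.5] ((495.9997863769531, 202.0252685546875), (57.62187576293945, 110.81356811523438), 2.300654649734497)
r30 765 [509.8 215.6 176.7] ((495.9115295410156, 200.95965576171875), (70.91631317138672, 120.81625366210938), 3.4710562229156494)
```

Call:
apply_moves --pt "-2 -20 -3 0.2 0" --pt "-4 -36 -3 0.2 0" --pt "-4 -37 -2 0.2 0" --pt "-4 -37 -2 0.2 0" --pt "-4 -37 -2 0.2 0" --pt "-4 -37 -2 0.2 0" --pt "-4 -37 -2 0.2 0" --pt "-4 -37 -2 0.2 0" --pt "-4 -30 -2 0.2 0"

```text
time_s: 4.88
eef_pos: [0.5323, -0.1144, 0.1934]
ee_rot: [-0.01, -0.006, 1.0, -0.001]
contact_force: [0.2, -0.3, -3.0]
opening: 0.0134
```

```bash
python3 -c "
from h import *
plan([547,-215,180],-.3,30)"
```

```text
t 4.88 pos [ 532.3 -114.4  193.4] yaw_y 0.74 tilt [-1.16 -0.12] F [ 0.2 -0.3 -3. ] M [-0.   -0.04  0.01] open 13.4
[-3.3, -25.2, 3.3, np.float64(0.26)]
[-3.5, -25.2, 3.3, np.float64(0.26)]
[-3.6, -25.2, 3.3, np.float64(0.26)]
[-3.7, -25.1, 3.3, np.float64(0.26)]
```

Call:
apply_moves --pt "-3 -25 0 0.2 0" --pt "-3 -25 0 0.2 0" --pt "-3 -20 0 0.2 0" --pt "-2 -10 0 0.2 0" --pt "0 0 0 0 0" --pt "0 0 0 0 0" --pt "0 0 0 0 0"

```text
time_s: 5.47
eef_pos: [0.5411, -0.2032, 0.1829]
ee_rot: [-0.017, 0.004, 1.0, 0.001]
contact_force: [0.8, -0.2, -2.7]
opening: 0.0132
```

```bash
python3 -c "
from h import *
plan([547,-222,160],-.3,30)
c=grab('scene','s3');cv2.imwrite('pics/s3b.png',cv2.resize(c['img'][110:250,160:320,::-1],(800,700)[:2] and (685,600)))"
```

```text
t 5.47 pos [ 541.1 -203.2  182.9] yaw_y -0.52 tilt [-1.91  0.15] F [ 0.8 -0.2 -2.7] M [ 0.01 -0.04 -0.02] open 13.2
[-3.0, -9.4, 11.5, np.float64(-0.11)]
[-3.0, -9.4, 11.5, np.float64(-0.11)]
```

View pics/s3b.png

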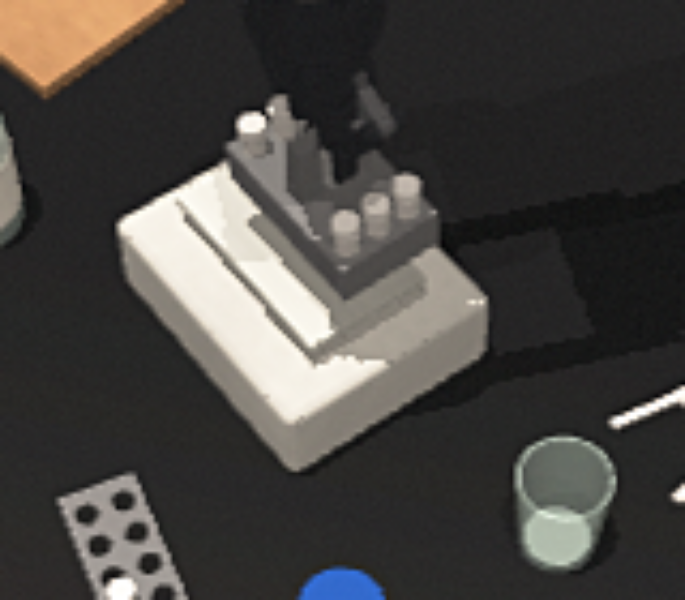

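Call:
apply_moves --pt "0 0 0 0 0" --pt "0 0 0 0 0" --pt "0 0 0 0 0" --pt "0 0 0 0 0" --pt "0 0 0 0 0"

```text
time_s: 5.93
eef_pos: [0.5413, -0.1997, 0.1834]
ee_rot: [-0.016, 0.002, 1.0, 0.001]
contact_force: [0.4, 0.4, -3.7]
opening: 0.0132
```

```bash
python3 -c "
from h import *
o,_,_=state();print(np.round(o['joint_positions'],4))"
```

```text
t 5.93 pos [ 541.3 -199.7  183.4] yaw_y -0.26 tilt [-1.86  0.15] F [ 0.4  0.4 -3.7] M [-0.01  0.01  0.04] open 13.2
[-0.3925 -0.0605  1.6995 -0.0101  1.5336 -1.9582]
```

Call:
apply_moves --pt "0 0 -10 0 0" --pt "0 0 -10 0 0" --pt "0 0 -10 0 0" --pt "0 0 0 0 0" --pt "0 0 0 0 0"

```text
time_s: 6.35
eef_pos: [0.5427, -0.1996, 0.2182]
ee_rot: [-0.015, 0.002, 1.0, 0.001]
contact_force: [0.5, -0.1, -3.8]
opening: 0.0135
```

```bash
python3 -c "
from h import *
o,_,_=state();print(np.round(o['joint_positions'],4))"
```

```text
t 6.35 pos [ 542.7 -199.6  218.2] yaw_y -0.24 tilt [-1.76  0.11] F [ 0.5 -0.1 -3.8] M [-0.01  0.02  0.02] open 13.5
[-0.3915 -0.0721  1.6542 -0.01    1.5887 -1.9581]
```

Call:
apply_moves --pt "0 30 0 0 0" --pt "0 37 0 0 0" --pt "0 30 0 0 0" --pt "0 0 0 0 0" --pt "0 0 0 0 0"

```text
time_s: 6.77
eef_pos: [0.543, -0.1001, 0.2187]
ee_rot: [-0.015, 0.004, 1.0, 0.001]
contact_force: [-0.7, 0.4, -2.7]
opening: 0.0133
```

```bash
python3 -c "
from h import *
o,_,_=state();print(np.round(o['joint_positions'],4))"
```

```text
t 6.77 pos [ 543.  -100.1  218.7] yaw_y -0.42 tilt [-1.7   0.08] F [-0.7  0.4 -2.7] M [-0.06 -0.03  0.05] open 13.3
[-0.2258 -0.1302  1.707  -0.0052  1.594  -1.7893]
```

Call:
apply_moves --pt "0 -12 0 0 0" --pt "0 -12 0 0 0" --pt "0 -12 0 0 0" --pt "0 -12 0 0 0" --pt "0 -12 0 0 0" --pt "0 -12 0 0 0" --pt "0 -12 0 0 0" --pt "0 0 0 0 0" --pt "0 0 0 0 0"

```text
time_s: 7.52
eef_pos: [0.5414, -0.1979, 0.2178]
ee_rot: [-0.015, 0.006, 1.0, 0.0]
contact_force: [0.4, 0.3, -2.7]
opening: 0.0132
```

```bash
python3 -c "
from h import *
o,_,_=state();print(np.round(o['joint_positions'],4))"
```

```text
t 7.52 pos [ 541.4 -197.9  217.8] yaw_y -0.71 tilt [-1.77  0.06] F [ 0.4  0.3 -2.7] M [ 0.   -0.09  0.03] open 13.2
[-0.3894 -0.076   1.6585 -0.0107  1.5881 -1.9478]
```

Call:
apply_moves --pt "30 0 0 0 0" --pt "37 0 0 0 0" --pt "30 0 0 0 0" --pt "0 0 0 0 0" --pt "0 0 0 0 0"

```text
time_s: 7.93
eef_pos: [0.4411, -0.1965, 0.2192]
ee_rot: [-0.016, 0.006, 1.0, 0.001]
contact_force: [0.6, -0.7, -3.7]
opening: 0.0133
```

```bash
python3 -c "
from h import *
o,_,_=state();print(np.round(o['joint_positions'],4))"
```

```text
t 7.93 pos [ 441.1 -196.5  219.2] yaw_y -0.69 tilt [-1.89  0.15] F [ 0.6 -0.7 -3.7] M [ 0.01 -0.05 -0.01] open 13.3
[-0.4645 -0.2877  1.8397 -0.0125  1.6202 -2.0236]
```

Call:
apply_moves --pt "-10 0 0 0 0" --pt "-10 0 0 0 0" --pt "-10 0 0 0 0" --pt "-10 0 0 0 0" --pt "-10 0 0 0 0" --pt "-10 0 0 0 0" --pt "-10 0 0 0 0" --pt "-10 0 0 0 0" --pt "0 0 0 0 0"

```text
time_s: 8.68
eef_pos: [0.5354, -0.1959, 0.2135]
ee_rot: [-0.018, 0.004, 1.0, 0.002]
contact_force: [0.6, -0.5, -2.9]
opening: 0.0131
```

```bash
python3 -c "
from h import *
o,_,_=state();print(np.round(o['joint_positions'],4))"
```

```text
t 8.68 pos [ 535.4 -195.9  213.5] yaw_y -0.47 tilt [-2.01  0.24] F [ 0.6 -0.5 -2.9] M [-0.05 -0.09 -0.  ] open 13.1
[-0.3907 -0.0854  1.6743 -0.0094  1.5867 -1.9533]
```

Call:
apply_moves --pt "0 0 -10 0 0" --pt "0 0 -10 0 0" --pt "0 0 -10 0 0" --pt "0 0 -10 0 0" --pt "0 0 -10 0 0" --pt "0 0 -10 0 0" --pt "0 0 0 0 0" --pt "0 0 0 0 0"

```text
time_s: 9.35
eef_pos: [0.5392, -0.1959, 0.2811]
ee_rot: [-0.017, 0.004, 1.0, 0.002]
contact_force: [-0.5, 0.1, -3.7]
opening: 0.0131
```

```bash
python3 -c "
from h import *
o,_,_=state();print(np.round(o['joint_positions'],4))"
```

```text
t 9.35 pos [ 539.2 -195.9  281.1] yaw_y -0.41 tilt [-1.97  0.22] F [-0.5  0.1 -3.7] M [-0.04 -0.08  0.01] open 13.1
[-0.3882 -0.0921  1.5719 -0.0095  1.6951 -1.953 ]
```

Call:
apply_moves --pt "0 0 26 0 0" --pt "0 0 26 0 0" --pt "0 0 26 0 0" --pt "0 0 5 0 0" --pt "0 0 0 0 0" --pt "0 0 0 0 0"

```text
time_s: 9.85
eef_pos: [0.5359, -0.1959, 0.1973]
ee_rot: [-0.016, 0.004, 1.0, 0.001]
contact_force: [0.2, -0.1, -2.8]
opening: 0.013
```

```bash
python3 -c "
from h import *
o,_,_=state();print(np.round(o['joint_positions'],4))"
```

```text
t 9.85 pos [ 535.9 -195.9  197.3] yaw_y -0.44 tilt [-1.81  0.16] F [ 0.2 -0.1 -2.8] M [ 0.02  0.   -0.04] open 13.0
[-0.3902 -0.0809  1.6962 -0.0095  1.5565 -1.9531]
```

Call:
apply_moves --pt "0 0 -16 0 0" --pt "0 0 -18 0 0" --pt "0 0 -18 0 0" --pt "0 0 -18 0 0" --pt "0 0 -18 0 0" --pt "0 0 -18 0 0" --pt "0 0 -18 0 0" --pt "0 0 -18 0 0" --pt "0 0 -18 0 0" --pt "0 0 -10 0 0"

```text
time_s: 10.68
eef_pos: [0.5409, -0.1962, 0.3894]
ee_rot: [-0.011, 0.004, 1.0, -0.001]
contact_force: [0.4, 0.7, -2.9]
opening: 0.0135
```

Call:
apply_moves --pt "0 0 40 0 0" --pt "0 0 40 0 0" --pt "0 0 40 0 0" --pt "0 0 36 0 0" --pt "0 0 0 0 0" --pt "0 0 0 0 0"

```text
time_s: 11.18
eef_pos: [0.5404, -0.1975, 0.2417]
ee_rot: [-0.002, 0.004, 1.0, -0.004]
contact_force: [0.7, -0.2, 0.0]
opening: 0.0135
```

```bash
python3 -c "
from h import *
o,_,_=state();print(np.round(o['joint_positions'],4))"
```

```text
t 11.18 pos [ 540.4 -197.5  241.7] yaw_y -0.46 tilt [-0.28 -0.47] F [ 0.7 -0.2  0. ] M [0.01 0.01 0.01] open 13.5
[-0.3901 -0.1026  1.6445 -0.0094  1.601  -1.9531]
```

```bash
python3 -c "
from h import *
c=grab('scene','s4');cv2.imwrite('pics/s4b.png',cv2.resize(c['img'][:,:,::-1],(800,600)))
c=grab('wrist','w4');cv2.imwrite('pics/w4b.png',cv2.resize(c['img'][:,:,::-1],(512,384)))
state()"
```

```text
t 11.28 pos [ 540.8 -197.7  242.6] yaw_y -0.46 tilt [-0.21 -0.5 ] F [ 0.6 -0.2 -2.5] M [ 0.02 -0.03  0.03] open 13.4
```

View pics/s4b.png

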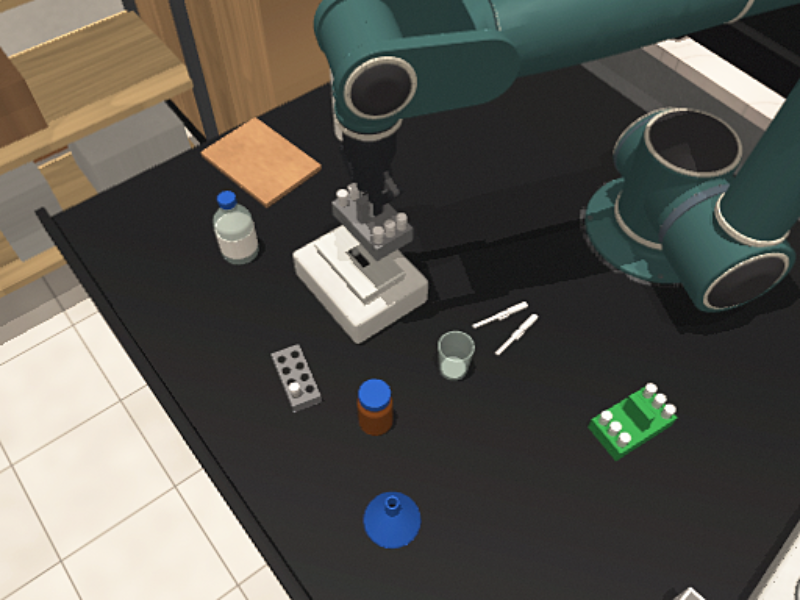

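View pics/w4b.png

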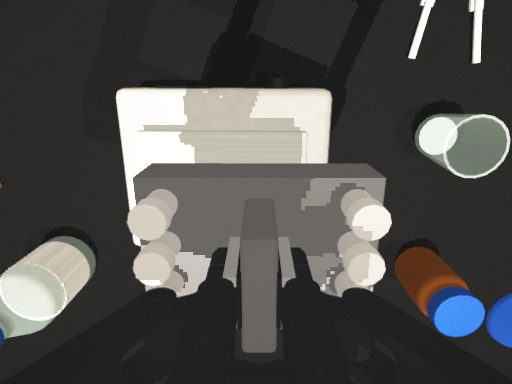

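```bash
python3 -c "
from h import *
c=load('w4');P=cloud(c)
def ext(m,n):
    Q=P[m]*1000; print(n,m.sum(),'x',np.round(np.percentile(Q[:,0],[0.5,99.5]),1),'y',np.round(np.percentile(Q[:,1],[.5,2,98,99.5]),1),'z',np.round(np.median(Q[:,2]),1)); return Q
vv,uu=np.mgrid[:384,:512]
m=(P[...,2]>.225)&(P[...,2]<.237)&(vv<310)&(vv>215)&(uu>160)&(uu<520)
Q=ext(m,'r30'); A=np.c_[Q,np.ones(len(Q))]
k=np.linalg.lstsq(np.c_[Q[:,:2],np.ones(len(Q))],Q[:,2],rcond=None)[0]; print('plane slopes deg',np.degrees(k[:2]))
print(cv2.minAreaRect(Q[:,:2].astype(np.float32)))
near=(abs(P[...,0]-.547)<.13)&(abs(P[...,1]+.23)<.13)
Q=ext(near&(P[...,2]>.09)&(P[...,2]<.098),'head')
Q=ext(near&(P[...,2]>.065)&(P[...,2]<.074),'house');
s=load('s4'); P=cloud(s); print('scene'); rackpose(s,.2015,.540,-.198)
"
```

```text
r30 7186 x [524.7 568.9] y [-242.4 -240.7 -153.4 -138.8] z 230.5
plane slopes deg [ 0.09551188 -0.38492754]
((547.3128662109375, -190.95635986328125), (48.267539978027344, 106.97389221191406), 0.8387137651443481)
head 5487 x [501.2 531.8] y [-305.4 -303.4 -160.3 -157.9] z 93.5
house 10027 x [467.8 610.7] y [-328.8 -327.4 -136.6 -134.4] z 69.4
scene
tab 58 [ 552.  -198.5  277. ] ((554.6920166015625, -193.5513916015625), (31.952041625976562, 23.067251205444336), 78.25534057617188)
vial 209 [ 546.4 -156.2  254.9] ((540.00390625, -195.71145629882812), (113.64856719970703, 60.51133346557617), 89.5694580078125)
r30 535 [ 553.6 -180.5  231.4] ((539.6109008789062, -196.39276123046875), (122.94894409179688, 71.84751892089844), 89.78771209716797)
```

```bash
python3 -c "
from h import *
plan([546.8,-227,170],-.3,15)"
```

```text
t 11.28 pos [ 540.8 -197.7  242.6] yaw_y -0.46 tilt [-0.21 -0.5 ] F [ 0.6 -0.2 -2.5] M [ 0.02 -0.03  0.03] open 13.4
[-1.0, -4.9, 12.1, np.float64(-0.03)]
[-1.0, -4.9, 12.1, np.float64(-0.03)]
[-1.0, -4.9, 12.1, np.float64(-0.03)]
[-1.0, -4.9, 12.1, np.float64(-0.03)]
[-1.0, -4.9, 12.1, np.float64(-0.03)]
[-1.0, -4.9, 12.1, np.float64(-0.03)]
```

Call:
apply_moves --pt "-1 -5 10 0 0" --pt "-1 -5 12 0 0" --pt "-1 -5 12 0 0" --pt "-1 -5 12 0 0" --pt "-1 -5 12 0 0" --pt "-1 -4 8 0 0" --pt "0 0 0 0 0" --pt "0 0 0 0 0"

```text
time_s: 11.95
eef_pos: [0.5493, -0.2323, 0.1767]
ee_rot: [0.002, 0.004, 1.0, -0.006]
contact_force: [0.1, -1.1, -3.7]
opening: 0.0135
```

```bash
python3 -c "
from h import *
plan([546.8,-227,154],-.3,5)"
```

```text
t 11.95 pos [ 549.3 -232.3  176.7] yaw_y -0.50 tilt [ 0.19 -0.67] F [ 0.1 -1.1 -3.7] M [ 0.02 -0.01 -0.03] open 13.5
[0.5, 1.1, 4.5, np.float64(-0.04)]
[0.5, 1.1, 4.5, np.float64(-0.04)]
[0.5, 1.1, 4.5, np.float64(-0.04)]
[0.5, 1.1, 4.5, np.float64(-0.04)]
[0.5, 1.1, 4.5, np.float64(-0.04)]
```

Call:
apply_moves --pt "1 3 4 0 0" --pt "1 2 4 0 0" --pt "0 0 5 0 0" --pt "0 0 4 0 0" --pt "0 0 0 0 0" --pt "0 0 0 0 0"

```text
time_s: 12.45
eef_pos: [0.5475, -0.2263, 0.159]
ee_rot: [0.002, 0.004, 1.0, -0.006]
contact_force: [-0.5, 0.2, -2.0]
opening: 0.0135
```

```bash
python3 -c "
from h import *
plan([546.8,-227,149],-.3,5)
c=grab('scene','s5');cv2.imwrite('pics/s5b.png',cv2.resize(c['img'][110:230,170:310,::-1],(700,600),interpolation=cv2.INTER_CUBIC))"
```

```text
t 12.45 pos [ 547.5 -226.3  159. ] yaw_y -0.46 tilt [ 0.27 -0.69] F [-0.5  0.2 -2. ] M [ 0.06 -0.01  0.02] open 13.5
[0.2, -0.2, 3.3, np.float64(-0.05)]
[0.2, -0.2, 3.3, np.float64(-0.05)]
[0.2, -0.2, 3.3, np.float64(-0.05)]
```

View pics/s5b.png

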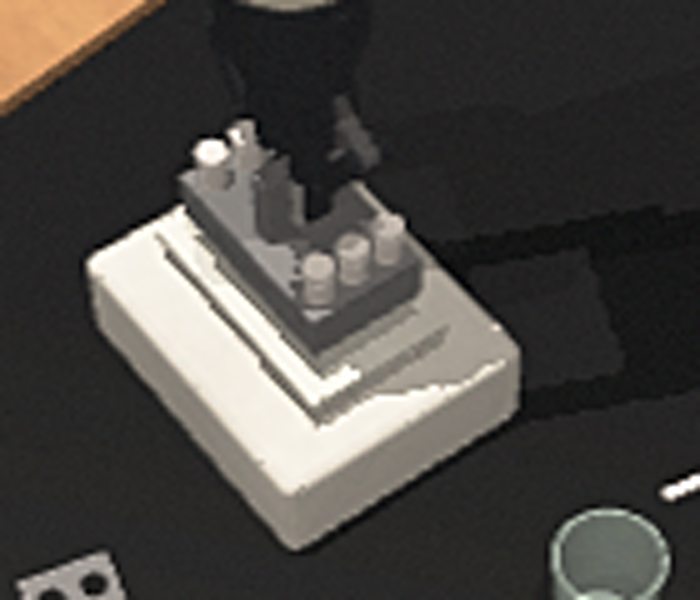

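Call:
apply_moves --pt "0 0 4 0 0" --pt "0 0 3 0 0" --pt "0 0 1 0 0" --pt "0 0 0 0 0"

```text
time_s: 12.83
eef_pos: [0.5477, -0.2265, 0.1508]
ee_rot: [0.003, 0.004, 1.0, -0.006]
contact_force: [-0.2, -1.0, -3.5]
opening: 0.0131
```

```bash
python3 -c "
from h import *
state()"
```

```text
t 12.83 pos [ 547.7 -226.5  150.8] yaw_y -0.46 tilt [ 0.32 -0.71] F [-0.2 -1.  -3.5] M [-0.    0.02 -0.  ] open 13.1
```

Call:
apply_moves --pt "0 0 1 0 0" --pt "0 0 0 0 0"

```text
time_s: 13.0
eef_pos: [0.5477, -0.2266, 0.1496]
ee_rot: [0.003, 0.004, 1.0, -0.006]
contact_force: [0.2, 0.9, -2.0]
opening: 0.0134
```

```bash
python3 -c "
from h import *
state()"
```

```text
t 13.00 pos [ 547.7 -226.6  149.6] yaw_y -0.47 tilt [ 0.31 -0.71] F [ 0.2  0.9 -2. ] M [0.04 0.05 0.05] open 13.4
```

Call:
apply_moves --pt "0 0 1 0 0" --pt "0 0 0 0 0"

```text
time_s: 13.17
eef_pos: [0.5478, -0.2267, 0.1487]
ee_rot: [0.003, 0.004, 1.0, -0.006]
contact_force: [-0.8, -0.6, -2.8]
opening: 0.0135
```

```bash
python3 -c "
from h import *
state()"
```

```text
t 13.17 pos [ 547.8 -226.7  148.7] yaw_y -0.47 tilt [ 0.32 -0.72] F [-0.8 -0.6 -2.8] M [0.01 0.04 0.01] open 13.5
```

Call:
apply_moves --pt "0 0 1 0 0" --pt "0 0 0 0 0"

```text
time_s: 13.33
eef_pos: [0.5478, -0.2267, 0.1477]
ee_rot: [0.003, 0.004, 1.0, -0.006]
contact_force: [-0.4, -1.1, -3.5]
opening: 0.0134
```

```bash
python3 -c "
from h import *
state()"
```

```text
t 13.33 pos [ 547.8 -226.7  147.7] yaw_y -0.47 tilt [ 0.33 -0.72] F [-0.4 -1.1 -3.5] M [-0.01  0.04  0.04] open 13.4
```

Call:
apply_moves --pt "0 0 1 0 0" --pt "0 0 0 0 0"

```text
time_s: 13.5
eef_pos: [0.5479, -0.2268, 0.1467]
ee_rot: [0.003, 0.004, 1.0, -0.006]
contact_force: [1.2, -0.4, -2.8]
opening: 0.0134
```

Call:
apply_moves --pt "0 0 1 0 0" --pt "0 0 0 0 0"

```text
time_s: 13.67
eef_pos: [0.548, -0.2268, 0.146]
ee_rot: [0.003, 0.004, 1.0, -0.006]
contact_force: [-0.8, 1.1, 0.8]
opening: 0.0137
```

```bash
python3 -c "
from h import *
state()"
```

```text
t 13.67 pos [ 548.  -226.8  146. ] yaw_y -0.47 tilt [ 0.36 -0.74] F [-0.8  1.1  0.8] M [0.14 0.3  0.01] open 13.7
```

Call:
apply_moves --pt "0.5 -2 0 0 0" --pt "0.5 -2 0 0 0" --pt "0 0 0 0 0"

```text
time_s: 13.92
eef_pos: [0.5472, -0.2309, 0.1466]
ee_rot: [0.004, 0.004, 1.0, -0.006]
contact_force: [0.0, -0.6, -2.5]
opening: 0.0133
```

```bash
python3 -c "
from h import *
state()"
```

```text
t 13.92 pos [ 547.2 -230.9  146.6] yaw_y -0.45 tilt [ 0.42 -0.73] F [ 0.  -0.6 -2.5] M [-0.07 -0.01 -0.  ] open 13.3
```

Call:
apply_moves --pt "0 -1 0.6 0 0" --pt "0 -1 0.6 0 0" --pt "0 0 0.3 0 0"

```text
time_s: 14.17
eef_pos: [0.5473, -0.2331, 0.1454]
ee_rot: [0.004, 0.004, 1.0, -0.006]
contact_force: [0.3, 1.3, 0.7]
opening: 0.013
```

```bash
python3 -c "
from h import *
state()"
```

```text
t 14.17 pos [ 547.3 -233.1  145.4] yaw_y -0.45 tilt [ 0.45 -0.71] F [0.3 1.3 0.7] M [ 0.29  0.12 -0.07] open 13.0
```

Call:
apply_moves --pt "0 -1.2 0.5 0 0" --pt "0 -1.2 0.5 0 0" --pt "0 0 0.3 0 0"

```text
time_s: 14.42
eef_pos: [0.5475, -0.2356, 0.1445]
ee_rot: [0.004, 0.004, 1.0, -0.006]
contact_force: [-0.3, 1.9, 1.3]
opening: 0.0133
```

```bash
python3 -c "
from h import *
state()"
```

```text
t 14.42 pos [ 547.5 -235.6  144.5] yaw_y -0.45 tilt [ 0.49 -0.69] F [-0.3  1.9  1.3] M [ 0.27  0.1  -0.  ] open 13.3
```

Call:
apply_moves --pt "0.4 -1.2 0.2 0 0" --pt "0.4 -1.2 0.2 0 0" --pt "0 0 0.2 0 0"

```text
time_s: 14.67
eef_pos: [0.5468, -0.2387, 0.1441]
ee_rot: [0.005, 0.004, 1.0, -0.007]
contact_force: [-1.2, -3.0, 0.2]
opening: 0.0133
```

```bash
python3 -c "
from h import *
state()"
```

```text
t 14.67 pos [ 546.8 -238.7  144.1] yaw_y -0.45 tilt [ 0.52 -0.77] F [-1.2 -3.   0.2] M [-0.55  0.07 -0.04] open 13.3
```

Call:
apply_moves --pt "0 -1.2 0.3 0 0" --pt "0 -1.2 0.3 0 0" --pt "0 0 0.3 0 0"

```text
time_s: 14.92
eef_pos: [0.5462, -0.2417, 0.1422]
ee_rot: [0.004, 0.004, 1.0, -0.007]
contact_force: [0.4, 0.4, -3.6]
opening: 0.0131
```

```bash
python3 -c "
from h import *
state()"
```

```text
t 14.92 pos [ 546.2 -241.7  142.2] yaw_y -0.47 tilt [ 0.44 -0.77] F [ 0.4  0.4 -3.6] M [ 0.02 -0.04  0.02] open 13.1
```

Call:
apply_moves --pt "0 0 1.5 0 0" --pt "0 0 1.5 0 0" --pt "0 0 0.5 0 0"

```text
time_s: 15.17
eef_pos: [0.5459, -0.2417, 0.1374]
ee_rot: [0.003, 0.004, 1.0, -0.006]
contact_force: [0.1, 0.4, -3.7]
opening: 0.0134
```

```bash
python3 -c "
from h import *
state()"
```

```text
t 15.17 pos [ 545.9 -241.7  137.4] yaw_y -0.48 tilt [ 0.36 -0.74] F [ 0.1  0.4 -3.7] M [-0.01  0.03 -0.02] open 13.4
```

Call:
apply_moves --pt "0 0 1 0 0" --pt "0 0 1 0 0" --pt "0 0 0.5 0 0"

```text
time_s: 15.42
eef_pos: [0.5459, -0.2418, 0.1347]
ee_rot: [0.003, 0.004, 1.0, -0.006]
contact_force: [-1.2, 0.4, 0.5]
opening: 0.013
```

```bash
python3 -c "
from h import *
state()"
```

```text
t 15.42 pos [ 545.9 -241.8  134.7] yaw_y -0.48 tilt [ 0.36 -0.74] F [-1.2  0.4  0.5] M [0.19 0.33 0.06] open 13.0
```

Call:
apply_moves --pt "0 0 1.2 0 0" --pt "0 0 1.2 0 0" --pt "0 0 1.2 0 0" --pt "0 0 0.5 0 0"

```text
time_s: 15.75
eef_pos: [0.5461, -0.2418, 0.1316]
ee_rot: [0.003, 0.004, 1.0, -0.007]
contact_force: [-1.5, 0.7, 4.5]
opening: 0.0132
```

```bash
python3 -c "
from h import *
state()"
```

```text
t 15.75 pos [ 546.1 -241.8  131.6] yaw_y -0.47 tilt [ 0.4  -0.75] F [-1.5  0.7  4.5] M [0.39 0.68 0.15] open 13.2
```

Call:
apply_moves --pt "0 0 1.2 0 0" --pt "0 0 1.2 0 0" --pt "0 0 1.2 0 0" --pt "0 0 0.5 0 0"

```text
time_s: 16.08
eef_pos: [0.5461, -0.2419, 0.1284]
ee_rot: [0.004, 0.004, 1.0, -0.007]
contact_force: [-3.5, 0.7, 6.5]
opening: 0.0134
```

```bash
python3 -c "
from h import *
state()"
```

```text
t 16.08 pos [ 546.1 -241.9  128.4] yaw_y -0.46 tilt [ 0.43 -0.77] F [-3.5  0.7  6.5] M [0.64 0.99 0.1 ] open 13.4
```

Call:
apply_moves --pt "0.3 0 1.2 0 0" --pt "0.3 0 1.2 0 0" --pt "0.2 0 1 0 0" --pt "0 0 0.3 0 0"

```text
time_s: 16.42
eef_pos: [0.5461, -0.242, 0.1267]
ee_rot: [0.005, 0.004, 1.0, -0.007]
contact_force: [-4.1, 0.5, 8.6]
opening: 0.0131
```

```bash
python3 -c "
from h import *
state()
c=grab('scene','s6');cv2.imwrite('pics/s6b.png',cv2.resize(c['img'][120:240,170:310,::-1],(700,600),interpolation=cv2.INTER_CUBIC))
c=grab('wrist','w6');cv2.imwrite('pics/w6b.png',cv2.resize(c['img'][:,:,::-1],(768,576)))
state()
P=cloud(c)
vv,uu=np.mgrid[:384,:512]
print(np.histogram(P[(vv<250)][:,2],bins=np.arange(.06,.15,.004)))
for lo,hi in((.106,.122),(.078,.09),(.064,.075)):
    m=(P[...,2]>lo)&(P[...,2]<hi)&(abs(P[...,0]-.547)<.1)&(abs(P[...,1]+.24)<.12)
    Q=P[m]*1000; 
    if len(Q)>50:
        k=np.linalg.lstsq(np.c_[Q[:,:2],np.ones(len(Q))],Q[:,2],rcond=None)[0]; print(len(Q),np.median(Q,0),np.degrees(np.arctan(k[:2])))
"
```

```text
t 16.42 pos [ 546.1 -242.   126.7] yaw_y -0.47 tilt [ 0.58 -0.78] F [-4.1  0.5  8.6] M [0.84 1.27 0.18] open 13.1
t 16.52 pos [ 546.1 -241.9  126.8] yaw_y -0.46 tilt [ 0.57 -0.78] F [-3.9  0.5  7.9] M [0.84 1.09 0.14] open 13.0
(array([  570,  3053, 22076,     5,   238,   738,  6487,   387,   391,
         431,   469,   497,   527,  9522,  2954,   497,   536,   422,
         732,  2321,   646,   137]), array([0.06 , 0.064, 0.068, 0.072, 0.076, 0.08 , 0.084, 0.088, 0.092,
       0.096, 0.1  , 0.104, 0.108, 0.112, 0.116, 0.12 , 0.124, 0.128,
       0.132, 0.136, 0.14 , 0.144, 0.148]))
16192 [ 527.18388617 -240.9431311   115.51809094] [ 1.86185541 -0.33498085]
8087 [ 508.51696098 -202.53946646   85.07474098] [ 0.60803092 -0.10790155]
26976 [ 489.37340586 -219.12705085   69.332106  ] [0.16964849 0.00980677]
```

View pics/s6b.png

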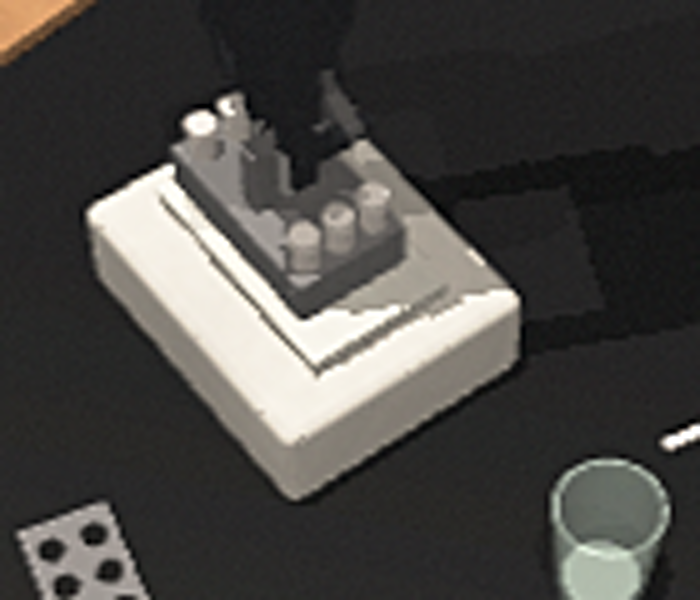

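View pics/w6b.png

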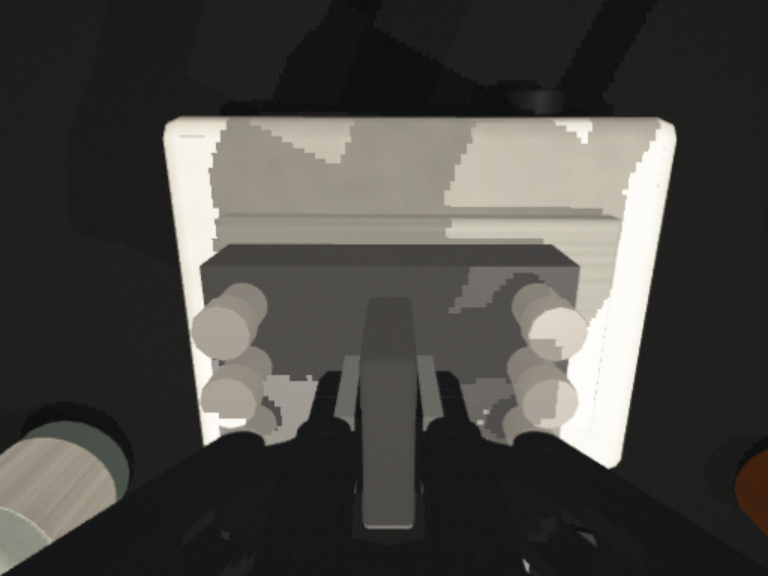

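Call:
apply_moves --pt "0.2 0 1.2 0 0" --pt "0.2 0 1.2 0 0" --pt "0 0 0.6 0 0" --pt "0 0 0.3 0 0"

```text
time_s: 16.85
eef_pos: [0.5461, -0.242, 0.126]
ee_rot: [0.006, 0.004, 1.0, -0.007]
contact_force: [-4.4, 0.4, 9.4]
opening: 0.0129
```

```bash
python3 -c "
from h import *
state()
c=grab('wrist','w7');state()
P=cloud(c)
vv,uu=np.mgrid[:384,:512]
U=uu*1.5;V=vv*1.5
def pl(n,m):
    Q=P[m]*1000
    for _ in range(4):
        A=np.c_[Q[:,:2],np.ones(len(Q))]; k=np.linalg.lstsq(A,Q[:,2],rcond=None)[0]; r=abs(Q[:,2]-A@k); Q=Q[r<2]
    print(n,len(Q),np.median(Q,0),np.degrees(np.arctan(k[:2])),'z at centre',k@[547,-241,1], 'z@front edge mid', k@[512,-241,1])
pl('block',(U>280)&(U<500)&(V>275)&(V<365)&((U<355)|(U>425)))
pl('head',(U>240)&(U<600)&(V>222)&(V<240))
pl('house',(U>230)&(U<600)&(V>130)&(V<200))
m=(U>240)&(U<550)&(V>240)&(V<270)
"
```

```text
t 16.85 pos [ 546.1 -242.   126. ] yaw_y -0.46 tilt [ 0.68 -0.79] F [-4.4  0.4  9.4] M [0.82 1.39 0.21] open 12.9
t 16.90 pos [ 546.1 -242.   126. ] yaw_y -0.46 tilt [ 0.68 -0.79] F [-4.8  1.4  9.2] M [0.89 1.34 0.22] open 13.4
block 2162 [ 531.45558799 -229.85145419  114.70170947] [-3.78330917 -0.38531673] z at centre 113.67509951990496 z@front edge mid 115.98955632235317
head 561 [ 506.59189936 -228.41979702   84.50623853] [-36.62142538   0.20210605] z at centre 54.36287978928573 z@front edge mid 80.37648612869572
house 9019 [ 486.02728473 -231.34974879   69.60766395] [-1.52975829e+00  3.58346612e-04] z at centre 67.97344867977303 z@front edge mid 68.90814695577615
```

```bash
python3 -c "
from h import *
c=load('w7');P=cloud(c)*1000
for u in (190,205,305,320):
  print(u,[tuple(np.round(P[v,u,[0,2]],1)) for v in range(85,250,6)])
c=load('s6');P=cloud(c)*1000
m=(abs(P[...,0]-547)<50)&(abs(P[...,1]+241)<70)
Q=P[m];h=Q[(Q[:,2]>111)&(Q[:,2]<120)]
A=np.c_[h[:,:2],np.ones(len(h))];k=np.linalg.lstsq(A,h[:,2],rcond=None)[0];print(len(h),k[:2]*57.3,k@[547,-241,1],np.std(h[:,2]-A@k))
h=Q[(Q[:,2]>80)&(Q[:,2]<92)];print('head',len(h),np.median(h,0))
"
```

```text
190 [(np.float64(469.9), np.float64(67.8)), (np.float64(473.1), np.float64(69.7)), (np.float64(476.4), np.float64(69.0)), (np.float64(479.7), np.float64(69.5)), (np.float64(483.0), np.float64(70.5)), (np.float64(486.3), np.float64(70.3)), (np.float64(489.8), np.float64(69.6)), (np.float64(493.3), np.float64(69.4)), (np.float64(496.8), np.float64(69.3)), (np.float64(500.3), np.float64(70.0)), (np.float64(501.1), np.float64(84.1)), (np.float64(504.2), np.float64(85.7)), (np.float64(507.6), np.float64(85.2)), (np.float64(510.6), np.float64(87.3)), (np.float64(510.6), np.float64(100.0)), (np.float64(510.6), np.float64(111.4)), (np.float64(512.5), np.float64(115.0)), (np.float64(515.6), np.float64(114.8)), (np.float64(518.7), np.float64(114.5)), (np.float64(521.7), np.float64(114.7)), (np.float64(525.1), np.float64(114.0)), (np.float64(527.5), np.float64(115.9)), (np.float64(530.9), np.float64(115.3)), (np.float64(534.6), np.float64(114.2)), (np.float64(537.5), np.float64(115.1)), (np.float64(540.8), np.float64(115.0)), (np.float64(544.3), np.float64(114.7)), (np.float64(547.1), np.float6
[... 2765 characters left out ...]
 np.float64(267.1)), (np.float64(511.4), np.float64(98.1)), (np.float64(511.4), np.float64(109.6)), (np.float64(513.1), np.float64(114.0)), (np.float64(515.8), np.float64(114.9)), (np.float64(518.9), np.float64(114.7)), (np.float64(522.0), np.float64(114.4)), (np.float64(524.9), np.float64(114.9)), (np.float64(528.6), np.float64(113.5)), (np.float64(531.2), np.float64(115.0)), (np.float64(534.9), np.float64(114.0)), (np.float64(538.4), np.float64(113.4)), (np.float64(541.2), np.float64(114.4)), (np.float64(544.4), np.float64(114.8)), (np.float64(548.0), np.float64(114.2))]
454 [-0.52043838 -0.46049109] 116.30547478645879 1.9825453059548357
head 333 [ 581.1289379  -199.54699071   85.92745827]
```

```bash
python3 -c "
from h import *
for i in range(8): c=robot.camera('wrist')
state()
c=grab('top','t8');cv2.imwrite('pics/t8b.png',cv2.resize(c['img'][:,:,::-1],(800,600),interpolation=cv2.INTER_CUBIC))
for i in range(8): robot.camera('wrist')
state()"
```

```text
t 17.30 pos [ 546.1 -241.9  126. ] yaw_y -0.46 tilt [ 0.68 -0.79] F [-4.   0.6  9. ] M [0.89 1.26 0.17] open 13.2
t 17.75 pos [ 546.1 -242.   126. ] yaw_y -0.46 tilt [ 0.68 -0.79] F [-5.1  0.8  9.9] M [0.86 1.3  0.25] open 13.5
```

View pics/t8b.png

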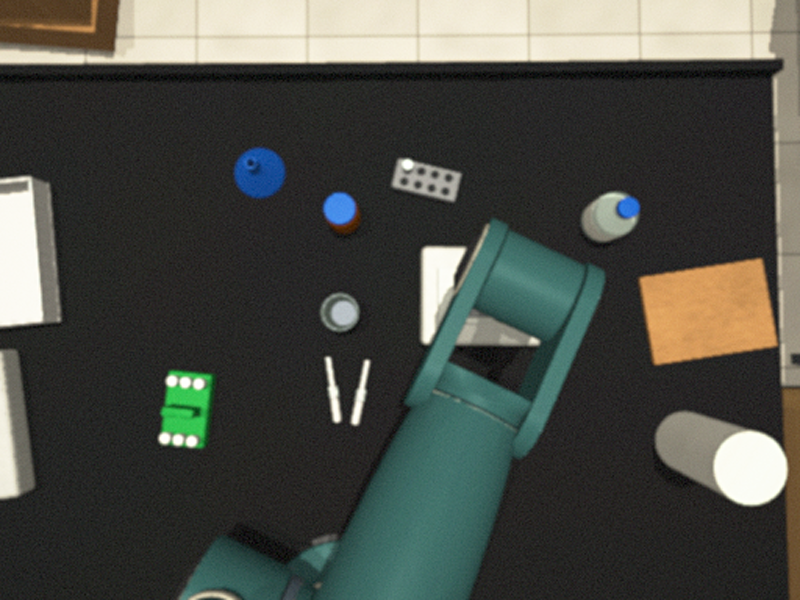

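```bash
python3 -c "
from h import *
print(robot.sign_off())"
```

```text
the job is handed in; nothing more can be done
None
```

I gripped the rack by its tab and slid it lightly along the mixer's slot until the socket dropped over the pin, at y ≈ −0.242 m. I then pressed the rack down and handed the job in at 17.8 s, still gripping and holding it.

**Last checks:**
- **Seating:** The tool went from riding on the pin to resting on the head over about 12 mm, which matches the pin's height. The rack's top measured 30 mm above the head, level within about 1°.
- **Press:** The head is about 9 mm down of its 12 mm travel: about 9 mm from the force (12.5 N including the rack's weight) and from depth, 8.5 mm from the tool height. Pose and force held steady for the 0.9 s I watched.
- **Bystanders:** In the last top picture the bottle, beaker, spare block, funnel, droppers, flask and green rack are at the same pixels as at the start.

**Disagreements:**
- **Tool tilt:** The tool tilted up to 2° while carrying the rack, so I moved it up and down a few times over the mixer to remove most of it. About 0.7–0.8° was left at the end.
- **Sideways load:** About 4–5 N of sideways load across the slot remained at the end. I took it to be friction.
- **Plane fits:** A plane fit of the rack's top from the wrist camera gave 3.8° because edge points had crept in. I used the depth profile above instead. A scene-camera fit gave about 0.5°, but it was taken just before the last press and scattered by 2 mm.

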